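# Make up two model-building kits

## Robot

A 6-joint arm with a two-finger parallel gripper is mounted at the origin on the work surface. World frame = base frame: x ahead of the robot, y to its left, z up, the work surface at z = 0. Lengths are in mm, angles in rad, forces in N, time in s.
With the tool pointing down it reaches from about 250 to 800 mm from the base axis. Payload 3.9 kg.
Tool frame: the origin (TCP) lies on the mounting face of the last link; the fingertips stand 173 mm ahead of it and the grasp point (between the pads) lies 155 mm ahead of it; z points along the fingers, x is the direction in which the jaws open and shut, and the axes are right-handed (so a half turn about z gives the same grasp; the last joint's range is limited). The gripper opens to 85 mm and grips with 20 to 120 N. Pads are 22 mm wide; open, the fingers measure 114 mm over their backs; the gripper's body (76 mm by 85 mm) begins 54 mm behind the grasp point. The pads swing forward as they close: fully open they stand 13 mm farther back than shut.
Start: joints at [-1.301, 0.26, -0.138, 1.173, 0, 1.571], TCP at [139.929, -506, 404.704] pointing down, gripper open.
Joint ranges: [-2.78, 2.78], [-0.83, 1.72], [-1.28, 1.37], [-1.9, 2.12], [-1.57, 1.48], [-3.14, 3.14]. Speed limits (rad/s): [2.57, 2.57, 3.14, 3.14, 3.14, 3.14].

## Interface

Orientations are given as a 3x3 rotation matrix whose columns are the frame's x, y, z axes.
In Python, from cell import manip gives the robot as it stands.
- The arm moves only by the shell command python3 -m handwheel 'ROWS' [FORCE]. ROWS is text: rows parted by semicolons, each of 7 numbers parted by spaces: the turn, a rotation vector about the tool's x, y, z in rad, then the shift along the tool's x, y, z in mm, then the opening in per cent of the stroke, from 0 (shut) to 100 (fully open). A call has 1 to 20 rows; each row is the pose to reach, as a shift and turn from the pose measured when the call began, along the tool's axes at that moment; what a row does not reach only later rows make up. A row lasts 1/12 s, in which the tool goes at most 41.7 mm and 7.16 degrees, less where a joint would pass 70% of its speed; a pose out of reach is approached as far as the arm can. A call with a gripper value outside its range is refused whole. The fingers move at their own pace and stop on an object; FORCE is the grip in N (left out, the last holds). Time passes only in rows, so rows that repeat a pose let the fingers close. It gives the time, the measured TCP pose, the force and the opening at its end, in the units of the state.
- manip.state(): the state, without advancing time (a new reading comes with each control period).
- manip.capture(name): name is "side" or "top" or "wrist"; returns a dict with "image" (400x640x3 uint8, red, green, blue), "z_map" (400x640 float32, mm along the optical axis (not along the pixel's ray), 0 where there is no reading), "intrinsics" (3x3 intrinsics, pixels), "R" (3x3) and "t" (3): a world point X has camera coordinates R X + t. Camera axes: x right, y down, z forward; pixel columns grow to the right and rows downward; lengths in mm; the calibration is good to about 2 mm. The wrist camera is an equidistant fisheye: a pixel r from the principal point sees the ray r / f radians off the axis. A picture is of the moment at which its call begins.
- manip.job_done(): hands the job in, once; it reports no verdict.
The state is a dict: "time_s": time; "q": joint angles; "joint_vel": joint speeds; "tau": joint torques, N m; "eef_pos": TCP position; "tcp_rot": TCP orientation; "ft_force": force on the tool from outside, world axes, zero at the start; "ft_torque": the same for the moment, N m; "gripper_width": finger opening in mm.
Only numpy, scipy, OpenCV 4.12 (cv2) and the standard library are available. Lean on these libraries where they do the work, as an engineer would, in place of code of your own. Each camera call takes 0.05 s, during which the arm holds its last target.

## Task

Make up two model-building kits from the stock on the bench: the white tray gets the silver-hubbed wheel, the red paint jar and the blue paint jar; the orange tray gets the yellow-hubbed wheel and the green paint jar. Lay each wheel flat in its tray's large compartment and stand each jar upright in a small compartment of its own (one small compartment of the orange tray stays empty), setting things down rather than dropping them. Leave the red-hubbed spare wheel, the pencil cup and the roll of green tape where they are.

Things in the scene. Friction and masses are not known exactly. Their poses are not given: they have to be found in the camera images.
- wheel_silver_mid (a point): Wheel of a scale model lying flat: black tyre, silver spoked hub disc (42 mm across) facing up. A plain disc 56 mm across and 30 mm tall, 50 to 100 g, loose. The point is its centre, 15 mm above its underside; z along its axle (up).
- wheel_yellow_mid (a point): Wheel of a scale model lying flat: black tyre, yellow spoked hub disc (42 mm across) facing up. A plain disc 56 mm across and 30 mm tall, 50 to 100 g, loose. The point is its centre, 15 mm above its underside; z along its axle (up).
- jar_red_mid (a point): Small closed paint jar standing upright, red lid and red body with a blank white band. A plain cylinder 34 mm across and 46 mm tall, 40 to 85 g, loose. The point is its centre, 23 mm above its underside; z up.
- jar_blue_mid (a point): Small closed paint jar standing upright, blue lid and blue body with a blank white band. A plain cylinder 34 mm across and 46 mm tall, 40 to 85 g, loose. The point is its centre, 23 mm above its underside; z up.
- jar_green_mid (a point): Small closed paint jar standing upright, green lid and green body with a blank white band. A plain cylinder 34 mm across and 46 mm tall, 40 to 85 g, loose. The point is its centre, 23 mm above its underside; z up.
- tray_white: White kit tray, fixed to the bench, 128 mm (its x) by 162 mm (its y), walls and dividers 4 mm thick and 12 mm tall over the bench, floor 3 mm thick. Large compartment on the -y side: 120 mm (x) by 92 mm (y) inside, centred at x 0, y -31 mm. Two small compartments side by side on the +y side: each 58 x 58 mm inside, centred at x -31 and x +31 mm, y +48 mm. Origin: centre of its underside, on the bench; z up. It may be turned up to 0.4 rad.
- tray_orange: Orange kit tray, fixed to the bench, 128 mm (its x) by 162 mm (its y), walls and dividers 4 mm thick and 12 mm tall over the bench, floor 3 mm thick. Large compartment on the -y side: 120 mm (x) by 92 mm (y) inside, centred at x 0, y -31 mm. Two small compartments side by side on the +y side: each 58 x 58 mm inside, centred at x -31 and x +31 mm, y +48 mm. Origin: centre of its underside, on the bench; z up. It may be turned up to 0.4 rad.
- wheel_spare_mid (a point): Wheel of a scale model lying flat: black tyre, red spoked hub disc (42 mm across) facing up. A plain disc 56 mm across and 30 mm tall, 50 to 100 g, loose. The point is its centre, 15 mm above its underside; z along its axle (up). A spare, not needed: leave it.
- pencil_cup: Dark steel cup with four pencils, 70 mm across, 95 mm tall (125 mm with the pencils), loose. Origin: centre of its underside. Not needed: leave it.
- tape_roll: Roll of green tape lying flat, 90 mm across, 24 mm tall, with a 66 mm hole, loose. Origin: centre of its underside. Not needed: leave it.
Things that resemble listed ones, but are neither listed nor needed, are in the scene too. Of the things that look like the part that bears jar_blue_mid, take the one that is farthest to the robot's left at the start.

How it is judged (in metres and radians):
At the end, for the whole second after the job is handed in: Silver wheel in the white, yellow wheel in the orange tray's large compartment; red and blue jars in separate small ones of the white tray, green jar in a small one of the orange. Each wholly in, on the floor (5 mm), upright (0.15 rad), released and at rest (x of wheel_silver_mid in the frame of tray_white between -0.034 and 0.034 m and y of wheel_silver_mid in the frame of tray_white between -0.051 and -0.011 m and z of wheel_silver_mid in the frame of tray_white between 0.013 and 0.023 m and angle between each of wheel_silver_mid, wheel_yellow_mid's own z axis and vertical below 0.15 rad and x of wheel_yellow_mid in the frame of tray_orange between -0.034 and 0.034 m and y of wheel_yellow_mid in the frame of tray_orange between -0.051 and -0.011 m and z of wheel_yellow_mid in the frame of tray_orange between 0.013 and 0.023 m and ((x of jar_red_mid in the frame of tray_white between 0.016 and 0.046 m and y of jar_red_mid in the frame of tray_white between 0.033 and 0.063 m and z of jar_red_mid in the frame of tray_white between 0.021 and 0.031 m and angle between each of jar_red_mid, jar_blue_mid's own z axis and vertical below 0.15 rad and x of jar_blue_mid in the frame of tray_white between -0.046 and -0.016 m and y of jar_blue_mid in the frame of tray_white between 0.033 and 0.063 m and z of jar_blue_mid in the frame of tray_white between 0.021 and 0.031 m) or (x of jar_red_mid in the frame of tray_white between -0.046 and -0.016 m and y of jar_red_mid in the frame of tray_white between 0.033 and 0.063 m and z of jar_red_mid in the frame of tray_white between 0.021 and 0.031 m and angle between each of jar_red_mid, jar_blue_mid's own z axis and vertical below 0.15 rad and x of jar_blue_mid in the frame of tray_white between 0.016 and 0.046 m and y of jar_blue_mid in the frame of tray_white between 0.033 and 0.063 m and z of jar_blue_mid in the frame of tray_white between 0.021 and 0.031 m)) and ((x of jar_green_mid in the frame of tray_orange between 0.016 and 0.046 m and y of jar_green_mid in the frame of tray_orange between 0.033 and 0.063 m and z of jar_green_mid in the frame of tray_orange between 0.021 and 0.031 m and angle between jar_green_mid's own z axis and vertical below 0.15 rad) or (x of jar_green_mid in the frame of tray_orange between -0.046 and -0.016 m and y of jar_green_mid in the frame of tray_orange between 0.033 and 0.063 m and z of jar_green_mid in the frame of tray_orange between 0.021 and 0.031 m and angle between jar_green_mid's own z axis and vertical below 0.15 rad)) and linear speed of each of wheel_silver, wheel_yellow, jar_red, jar_blue, jar_green below 0.02 m/s); the robot touches nothing.
It fails at once if the spare wheel is moved more than 30 mm from its place (distance of wheel_spare_mid from where it was at the start of the episode above 0.03 m).
It fails at once if the pencil cup is moved more than 30 mm or tipped (distance of pencil_cup from where it was at the start of the episode above 0.03 m or angle between pencil_cup's own z axis and vertical above 0.35 rad).
It fails at once if the tape roll is moved more than 30 mm (distance of tape_roll from where it was at the start of the episode above 0.03 m).
It fails at once if a wheel or jar is dropped: falling free of the gripper with its centre more than 80 mm above the bench ((height (world z) of wheel_silver_mid above 0.08 m and contact force between wheel_silver and anything else below 0.01 N and linear speed of wheel_silver above 0.2 m/s) or (height (world z) of wheel_yellow_mid above 0.08 m and contact force between wheel_yellow and anything else below 0.01 N and linear speed of wheel_yellow above 0.2 m/s) or (height (world z) of jar_red_mid above 0.08 m and contact force between jar_red and anything else below 0.01 N and linear speed of jar_red above 0.2 m/s) or (height (world z) of jar_blue_mid above 0.08 m and contact force between jar_blue and anything else below 0.01 N and linear speed of jar_blue above 0.2 m/s) or (height (world z) of jar_green_mid above 0.08 m and contact force between jar_green and anything else below 0.01 N and linear speed of jar_green above 0.2 m/s)).
It also fails if it takes over 128 s, if anything falls off the work surface, if the arm or the gripper's body presses on something with over 40 N, if the wrist force passes 120 N, or if a joint passes its speed limit or range.

## Working session

There is one attempt and no reset: what is moved stays moved. The work goes in short steps, Python scripts to look and compute and a shell command to move; the robot and the scene stay as the last step left them, time stands still between calls to the robot, and variables do not carry over. Pictures are saved under pics/ and viewed, and the job is handed in when it is done.

```bash
ls; mkdir -p pics; cat > h.py <<'E'
import numpy as np, cv2
from cell import manip
def cap(n,f):
    c=manip.capture(n); cv2.imwrite('pics/'+f,c['image'][:,:,::-1]); np.savez('/tmp/'+n+'.npz',**c); return c
def px2w(c,u,v,z):
    K=c['intrinsics'];R=c['R'];t=c['t']
    d=R.T@np.array([(u-K[0,2])/K[0,0],(v-K[1,2])/K[1,1],1]); o=-R.T@t
    return o+d*(z-o[2])/d[2]
def dep(c,u,v):
    K=c['intrinsics'];z=c['z_map'][v,u]
    return c['R'].T@(np.array([(u-K[0,2])/K[0,0]*z,(v-K[1,2])/K[1,1]*z,z])-c['t'])
E
python3 - <<'E'
from h import *
for n in ('top','side','wrist'):
    c=cap(n,n+'0.png'); print(n,c['intrinsics'].tolist(),np.round(-c['R'].T@c['t']),np.round(c['R'],3).tolist())
s=manip.state(); print(s['time_s'],s['eef_pos'],np.round(s['tcp_rot'],3).tolist(),s['gripper_width'],s['ft_force'])
E
```

```text
pics
top [[490.99278289636766, 0.0, 317.0421683652056], [0.0, 490.99278289636766, 200.59261759117564], [0.0, 0.0, 1.0]] [ 390.  -16. 1283.] [[0.004, -1.0, 0.002], [-0.996, -0.005, -0.094], [0.094, -0.001, -0.996]]
side [[403.8469756918721, 0.0, 310.32944410408425], [0.0, 403.8469756918721, 204.33158794222874], [0.0, 0.0, 1.0]] [339. 863. 693.] [[-0.982, -0.188, 0.019], [-0.127, 0.579, -0.805], [0.14, -0.793, -0.593]]
wrist [[309.70691628693146, 0.0, 319.3422869032374], [0.0, 309.70691628693146, 197.3248621477989], [0.0, 0.0, 1.0]] [ 207. -487.  373.] [[0.267, -0.964, -0.002], [-0.927, -0.257, 0.273], [-0.264, -0.071, -0.962]]
0.15 [ 139.86127755 -505.7446351   404.03697497] [[0.267, -0.964, -0.0], [-0.964, -0.267, 0.002], [-0.002, -0.0, -1.0]] 85.5334537179937 [0.33243276 0.52849749 0.43969433]
```

View pics/top0.png

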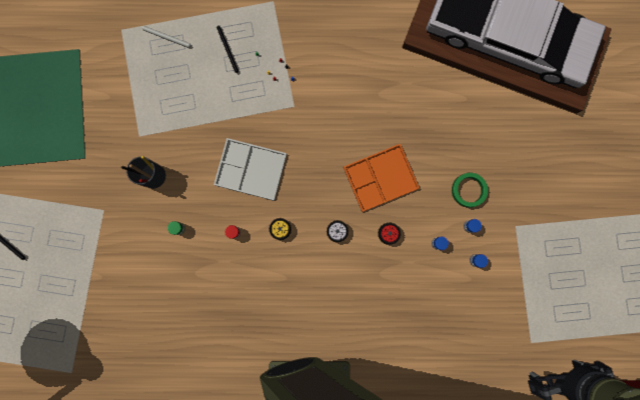

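View pics/side0.png

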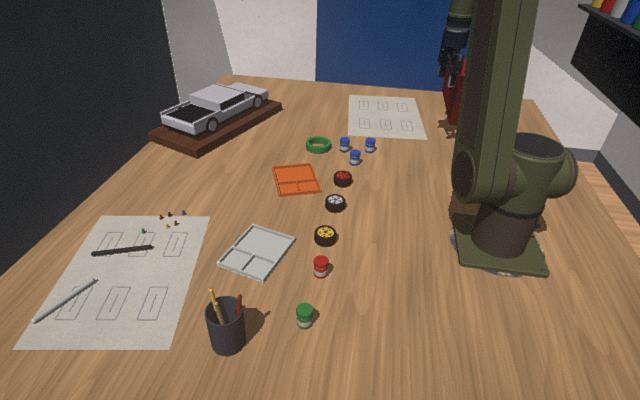

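The top view shows three blue jars at (441,244), (474,227) and (481,261). Image left is +y, the robot's left, so (441,244) should be the one. I'll confirm this in an enlarged crop and measure everything.

```bash
python3 - <<'E'
from h import *
c=dict(np.load('/tmp/top.npz'))
im=c['image']; 
cv2.imwrite('pics/crop_blue.png',cv2.resize(im[200:290,330:510,::-1],None,fx=4,fy=4,interpolation=cv2.INTER_CUBIC))
cv2.imwrite('pics/crop_tray.png',cv2.resize(im[130:250,205:430,::-1],None,fx=3.5,fy=3.5,interpolation=cv2.INTER_CUBIC))
hsv=cv2.cvtColor(im,cv2.COLOR_RGB2HSV)
def cen(u,v,r,lo,hi,z,name):
    m=np.zeros(im.shape[:2],np.uint8);m[v-r:v+r,u-r:u+r]=1
    k=cv2.inRange(hsv,np.array(lo),np.array(hi))*m
    n,l,st,ce=cv2.connectedComponentsWithStats(k)
    i=1+np.argmax(st[1:,4]);p=px2w(c,*ce[i],z);d=dep(c,*np.round(ce[i]).astype(int))
    print(name,np.round(ce[i],1),st[i],np.round(p,1),'depth',np.round(d,1))
for n,u,v in(('b1',441,244),('b2',474,227),('b3',481,261)): cen(u,v,14,(105,120,60),(130,255,255),44,n)
cen(176,228,14,(40,90,40),(85,255,255),44,'green')
r=cv2.inRange(hsv,np.array((172,100,60)),np.array((180,255,255)))
hsv[r>0,0]=0
cen(233,232,14,(0,150,60),(8,255,255),44,'red')
cen(389,233,14,(0,120,40),(8,255,255),30,'spare')
cen(280,229,14,(18,120,80),(35,255,255),30,'yellow')
cen(338,231,14,(0,0,70),(180,40,255),30,'silver')
for n,u,v in(('s',338,231),('y',280,229),('sp',389,233)): cen(u,v,20,(0,0,0),(180,255,60),20,n+' tyre dark')
E
```

```text
b1 [440.7 243.1] [434 237  15  13 148] [ 401.7 -329.3   44. ] depth [ 401.9 -330.    44.7]
b2 [473.6 225.5] [466 219  16  13 150] [ 446.3 -413.2   44. ] depth [ 447.6 -415.    42.1]
b3 [479.9 260.6] [473 255  15  13 156] [ 358.2 -426.8   44. ] depth [ 357.4 -426.2   46.9]
green [174.1 227.6] [168 221  14  14 151] [437.6 341.9  44. ] depth [436.5 341.9  44.9]
red [231.4 231.4] [225 225  14  14 153] [428.5 197.4  44. ] depth [429.8 199.4  38.6]
spare [389.4 233.2] [381 225  18  18 252] [ 426.3 -202.8   30. ] depth [ 426.7 -201.3   32.5]
yellow [279.7 228.6] [272 221  17  17 219] [436.7  76.8  30. ] depth [435.7  76.   31.8]
silver [337.1 230.9] [329 223  17  17 234] [431.6 -69.4  30. ] depth [431.3 -69.2  29.6]
s tyre dark [338.4 231.1] [327 221  22  22 130] [431.3 -73.2  20. ] depth [431.4 -71.8  27.4]
y tyre dark [282.  229.3] [269 218  23  22 131] [435.4  71.7  20. ] depth [435.6  70.8  33. ]
sp tyre dark [389.3 233.9] [378 223  23  22 152] [ 424.9 -203.9   20. ] depth [ 424.3 -201.8   29.1]
```

View pics/crop_blue.png

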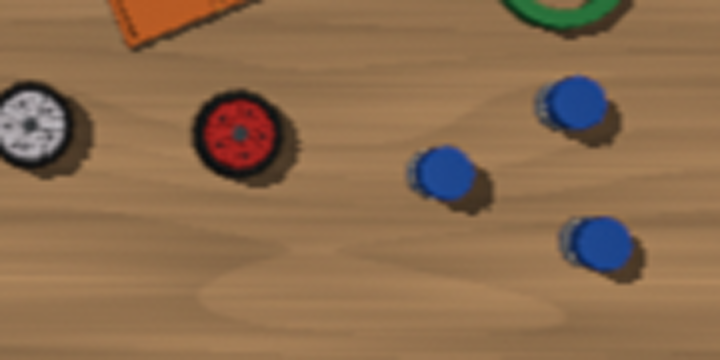

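View pics/crop_tray.png

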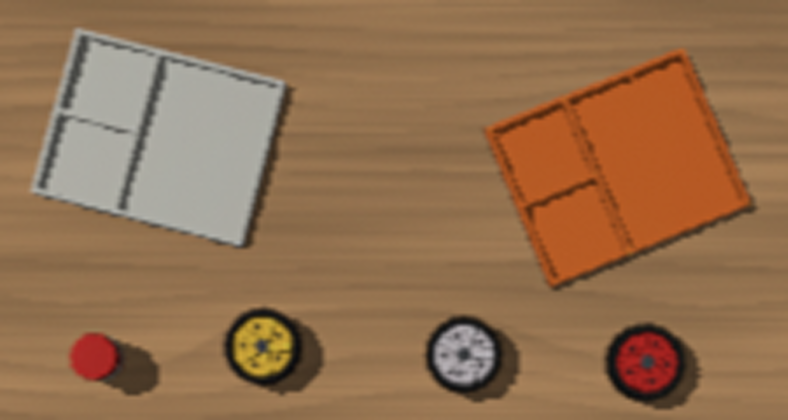

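The crop shows the silver and spare wheels at left and three identical blue jars. The one at full-image (441,244), with the greatest y (-329), is farthest to the robot's left, so I take that one. Next, the tray poses.

```bash
python3 - <<'E'
from h import *
c=dict(np.load('/tmp/top.npz'))
im=c['image'];hsv=cv2.cvtColor(im,cv2.COLOR_RGB2HSV)
for name,box,lo,hi in (('white',(205,130,300,208),(0,0,110),(180,40,255)),('orange',(335,138,430,216),(3,190,90),(15,255,255))):
    m=np.zeros(im.shape[:2],np.uint8);x0,y0,x1,y1=box;m[y0:y1,x0:x1]=1
    k=cv2.inRange(hsv,np.array(lo),np.array(hi))*m
    k=cv2.morphologyEx(k,cv2.MORPH_CLOSE,np.ones((5,5)))
    cs,_=cv2.findContours(k,cv2.RETR_EXTERNAL,cv2.CHAIN_APPROX_NONE);ct=max(cs,key=cv2.contourArea)
    P=np.array([px2w(c,u,v,12)[:2] for u,v in ct[:,0].astype(float)]).astype(np.float32)
    (cx,cy),wh,a=cv2.minAreaRect(P)
    print(name,cx,cy,wh,a, cv2.boxPoints(cv2.minAreaRect(P)).round(1).tolist())
    # moment based
    M=cv2.moments(P.reshape(-1,1,2));print(M['m10']/M['m00'],M['m01']/M['m00'],0.5*np.arctan2(2*M['mu11'],M['mu20']-M['mu02']))
E
```

```text
white 593.6385498046875 157.8746337890625 (162.43161010742188, 128.13168334960938) 75.75421905517578 [[511.6000061035156, 94.9000015258789], [635.7000122070312, 63.400001525878906], [675.7000122070312, 220.8000030517578], [551.5, 252.39999389648438]]
593.5599532128889 157.646672709381 1.3225244108770406
orange 572.9036254882812 -184.77511596679688 (127.14298248291016, 161.11424255371094) 22.553041458129883 [[483.29998779296875, -134.8000030517578], [545.0999755859375, -283.6000061035156], [662.5, -234.8000030517578], [600.7000122070312, -86.0]]
572.9260507162619 -184.81932274177558 -1.178338258331197
```

```bash
cat > d.py <<'E'
import sys
from h import *
from scipy.spatial.transform import Rotation as Ro
# usage: d.py x y z psi_deg
x,y,z,p=map(float,sys.argv[1:5]); s=manip.state(); R=np.array(s['tcp_rot'])
a=np.radians(p); T=np.array([[np.cos(a),np.sin(a),0],[np.sin(a),-np.cos(a),0],[0,0,-1]])
print('t',s['time_s'],'pos',np.round(s['eef_pos'],1),'w',round(s['gripper_width'],1),'F',np.round(s['ft_force'],1),'q',np.round(s['q'],2))
print('rot',np.round(Ro.from_matrix(R.T@T).as_rotvec(),3),'shift',np.round(R.T@(np.array([x,y,z])-s['eef_pos']),1))
E
python3 d.py 402 -329.5 300 75.75;python3 d.py 402 -329.5 300 105
```

```text
t 0.15 pos [ 139.9 -505.7  404. ] w 85.5 F [0.3 0.5 0.4] q [-1.3   0.26 -0.14  1.17  0.    1.57]
rot [-2.000e-03  1.000e-03 -2.623e+00] shift [ -99.8 -299.6  104.2]
t 0.15 pos [ 139.9 -505.7  404. ] w 85.5 F [0.3 0.5 0.4] q [-1.3   0.26 -0.14  1.17  0.    1.57]
rot [-2.000e-03 -0.000e+00 -3.134e+00] shift [ -99.8 -299.6  104.2]
```

```bash
python3 -m handwheel '0 0 -0.12 -5 -15 5 100;0 0 -0.24 -10 -30 10 100;0 0 -0.36 -20 -55 20 100;0 0 -0.48 -25 -80 30 100;0 0 -0.6 -35 -105 40 100;0 0 -0.72 -45 -130 50 100;0 0 -0.84 -50 -155 60 100;0 0 -0.96 -60 -180 70 100;0 0 -1.08 -70 -205 80 100;0 0 -1.2 -75 -230 90 100;0 0 -1.32 -85 -250 95 100;0 0 -1.44 -90 -265 100 100;0 0 -1.56 -95 -280 104 100;0 0 -1.68 -98 -290 104 100;0 0 -1.8 -100 -295 104 100;0 0 -1.92 -100 -300 104 100;0 0 -2.04 -100 -300 104 100;0 0 -2.16 -100 -300 104 100;0 0 -2.28 -100 -300 104 100;0 0 -2.4 -100 -300 104 100' 40; python3 d.py 402 -329.5 187 75.75
```

```text
time_s: 1.82
eef_pos: [402.3, -329.1, 299.9]
tcp_rot: [[0.449, 0.894, -0.001], [0.894, -0.449, 0.002], [0.001, -0.002, -1.0]]
ft_force: [-0.1, 0.0, -0.4]
gripper_width: 85.5
t 1.8167 pos [ 402.3 -329.1  299.9] w 85.5 F [-0.1  0.  -0.4] q [-0.69  0.32 -0.34  0.91  0.   -0.22]
rot [-0.002 -0.001 -0.217] shift [-6.000e-01  1.000e-01  1.129e+02]
```

```bash
python3 -m handwheel '0 0 -0.1 0 0 30 100;0 0 -0.2 0 0 60 100;0 0 -0.217 0 0 85 100;0 0 -0.217 0 0 102 100;0 0 -0.217 0 0 113 100;0 0 -0.217 0 0 113 100;0 0 -0.217 0 0 113 0;0 0 -0.217 0 0 113 0;0 0 -0.217 0 0 113 0;0 0 -0.217 0 0 113 0;0 0 -0.217 0 0 113 0;0 0 -0.217 0 0 113 0;0 0 -0.217 0 0 113 0;0 0 -0.217 0 0 113 0;0 0 -0.217 0 0 113 0;0 0 -0.217 0 0 113 0' 40; python3 d.py 635.4 196.7 300 75.75; python3 - <<'E'
from h import *
cap('wrist','w1.png')
E
```

```text
time_s: 3.15
eef_pos: [402.6, -329.4, 188.1]
tcp_rot: [[0.246, 0.969, 0.001], [0.969, -0.246, 0.0], [0.0, 0.001, -1.0]]
ft_force: [-0.2, -0.0, 6.6]
gripper_width: 33.0
t 3.15 pos [ 402.6 -329.4  188.1] w 33.0 F [-0.2 -0.   6.6] q [-0.69  0.44 -0.49  0.63  0.   -0.44]
rot [ 0.001 -0.    -0.   ] shift [ 567.2   96.2 -111.7]
```

View pics/w1.png

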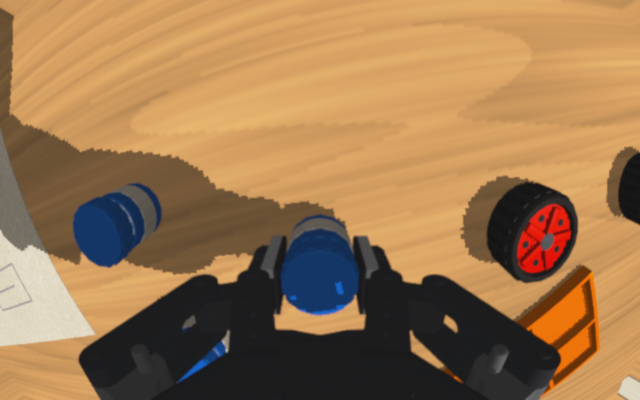

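The wrist view shows the blue jar between the pads at (320,265), 33 mm wide. The other two blue jars are untouched. Lifting and carrying it.

```bash
python3 -m handwheel '0 0 0 0 0 -15 0;0 0 0 0 0 -40 0;0 0 0 0 0 -70 0;0 0 0 15 3 -100 0;0 0 0 40 7 -112 0;0 0 0 75 13 -112 0;0 0 0 115 20 -112 0;0 0 0 155 26 -112 0;0 0 0 195 33 -112 0;0 0 0 235 40 -112 0;0 0 0 275 47 -112 0;0 0 0 315 53 -112 0;0 0 0 355 60 -112 0;0 0 0 395 67 -112 0;0 0 0 435 74 -112 0;0 0 0 475 81 -112 0;0 0 0 510 87 -112 0;0 0 0 540 92 -112 0;0 0 0 560 95 -112 0;0 0 0 567 96 -112 0'; python3 d.py 635.4 196.7 192 75.75; python3 - <<'E'
from h import *
cap('wrist','w2.png')
E
```

```text
time_s: 4.87
eef_pos: [636.0, 199.9, 299.8]
tcp_rot: [[0.243, 0.97, 0.002], [0.97, -0.243, 0.002], [0.002, 0.001, -1.0]]
ft_force: [0.6, 0.3, -1.0]
gripper_width: 33.3
t 4.8667 pos [636.  199.9 299.8] w 33.3 F [ 0.6  0.3 -1. ] q [0.3  0.55 0.05 1.07 0.   0.55]
rot [ 0.001 -0.002  0.003] shift [-3.400e+00  1.000e-01  1.078e+02]
```

View pics/w2.png

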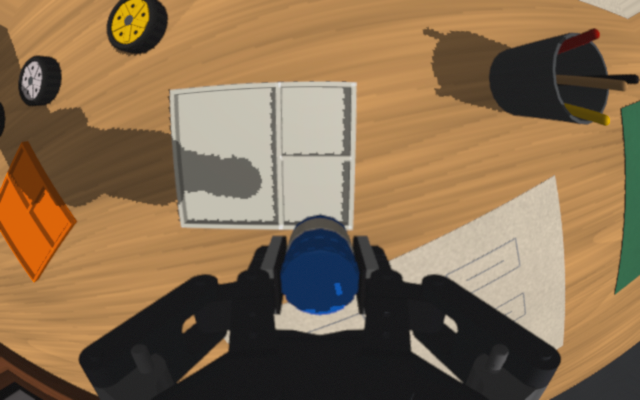

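The blue jar is held over the white tray; the far small compartment is just behind it at about (315,190). Lowering it slowly.

```bash
python3 -m handwheel '0 0 0 -3 0 20 0;0 0 0 -3 0 45 0;0 0 0 -3 0 70 0;0 0 0 -3 0 88 0;0 0 0 -3 0 98 0;0 0 0 -3 0 103 0;0 0 0 -3 0 106 0;0 0 0 -3 0 108 0;0 0 0 -3 0 108 0;0 0 0 -3 0 108 0'; python3 d.py 635.4 196.7 192 75.75; python3 - <<'E'
from h import *
cap('wrist','w3.png')
E
```

```text
time_s: 5.75
eef_pos: [635.8, 196.8, 192.9]
tcp_rot: [[0.243, 0.97, 0.003], [0.97, -0.243, 0.002], [0.003, 0.003, -1.0]]
ft_force: [0.4, 0.1, -1.2]
gripper_width: 32.9
t 5.75 pos [635.8 196.8 192.9] w 32.9 F [ 0.4  0.1 -1.2] q [ 0.3   0.64 -0.1   0.83  0.    0.55]
rot [ 0.003 -0.003  0.003] shift [-0.1 -0.4  0.9]
```

View pics/w3.png

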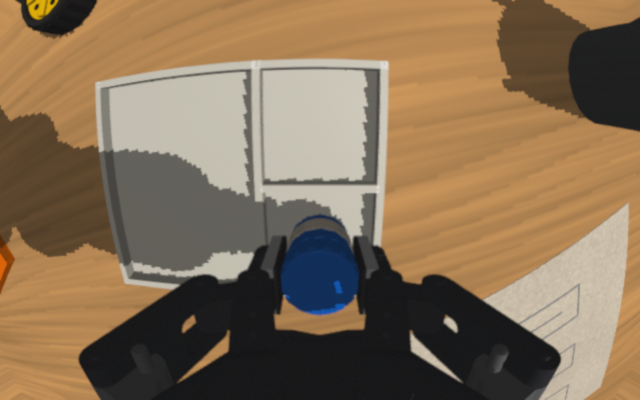

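The jar is centred in the far small compartment at about (320,260). Final 2 mm, release, rise.

```bash
python3 -m handwheel '0 0 0 0 0 1 0;0 0 0 0 0 2 0;0 0 0 0 0 2 0;0 0 0 0 0 2 50;0 0 0 0 0 2 60;0 0 0 0 0 2 60;0 0 0 0 0 2 60;0 0 0 0 0 2 60;0 0 0 0 0 -10 60;0 0 0 0 0 -35 60;0 0 0 0 0 -65 60;0 0 0 0 0 -95 80;0 0 0 0 0 -108 100;0 0 0 0 0 -108 100'; python3 d.py 428.5 198 300 75.75; python3 - <<'E'
from h import *
cap('wrist','w4.png')
E
```

```text
time_s: 6.97
eef_pos: [636.9, 197.1, 306.6]
tcp_rot: [[0.243, 0.97, 0.012], [0.97, -0.243, 0.005], [0.007, 0.01, -1.0]]
ft_force: [0.3, 0.5, 0.2]
gripper_width: 84.1
t 6.9667 pos [636.9 197.1 306.6] w 84.1 F [0.3 0.5 0.2] q [0.3  0.55 0.05 1.07 0.   0.55]
rot [ 0.01  -0.007  0.003] shift [ -49.8 -202.5    4.1]
```

View pics/w4.png

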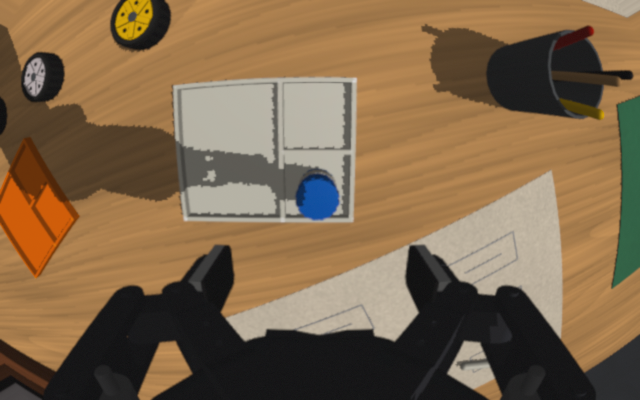

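The blue jar stands in its compartment at (317,190). On to the red jar.

```bash
python3 -m handwheel '0 0 0 -5 -20 0 100;0.01 -0.007 0 -12 -50 0 100;0.01 -0.007 0 -22 -90 0 100;0.01 -0.007 0 -32 -130 5 100;0.01 -0.007 0 -42 -170 15 100;0.01 -0.007 0 -48 -195 40 100;0.01 -0.007 0 -50 -202 70 100;0.01 -0.007 0 -50 -202 98 100;0.01 -0.007 0 -50 -202 112 100;0.01 -0.007 0 -50 -202 116 100;0.01 -0.007 0 -50 -202 116 100;0.01 -0.007 0 -50 -202 116 100'; python3 d.py 428.5 198 187 75.75; python3 - <<'E'
from h import *
cap('wrist','w5.png')
E
```

```text
time_s: 8.02
eef_pos: [429.2, 197.8, 186.2]
tcp_rot: [[0.243, 0.97, -0.004], [0.97, -0.243, -0.001], [-0.002, -0.003, -1.0]]
ft_force: [-0.0, -1.4, 0.8]
gripper_width: 86.0
t 8.0167 pos [429.2 197.8 186.2] w 86.0 F [-0.  -1.4  0.8] q [ 0.43  0.38 -0.61  0.58  0.    0.68]
rot [-0.003  0.002  0.003] shift [-0.  -0.8 -0.8]
```

View pics/w5.png

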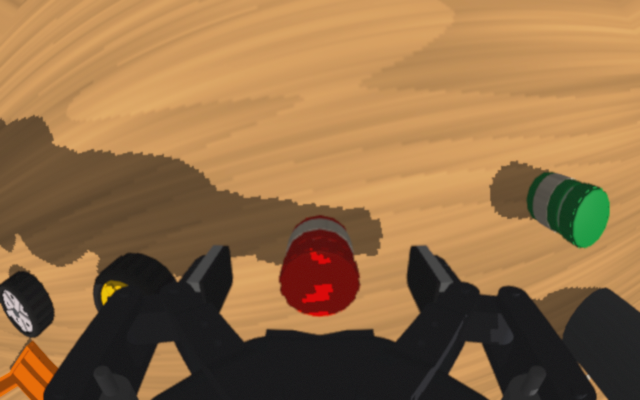

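The red jar sits centred between the open pads at (320,265), with the green jar clear. Close, lift and carry.

```bash
python3 -m handwheel '0 0 0 0 0 0 0;0 0 0 0 0 0 0;0 0 0 0 0 0 0;0 0 0 0 0 0 0;0 0 0 0 0 0 0;0 0 0 0 0 0 0;0 0 0 0 0 0 0;0 0 0 0 0 0 0;0 0 0 0 0 0 0;0 0 0 0 0 -15 0;0 0 0 0 0 -40 0;0 0 0 2 5 -70 0;0 0 0 10 25 -85 0;0 0 0 20 55 -90 0;0 0 0 32 90 -90 0;0 0 0 43 120 -90 0;0 0 0 48 135 -90 0;0 0 0 49 138 -90 0;0 0 0 49 138 -90 0' 40; python3 d.py 575.4 211.9 191 75.75; python3 - <<'E'
from h import *
cap('wrist','w6.png')
E
```

```text
time_s: 9.65
eef_pos: [576.3, 211.9, 275.7]
tcp_rot: [[0.244, 0.97, -0.003], [0.97, -0.244, -0.001], [-0.001, -0.003, -1.0]]
ft_force: [-0.8, -0.2, -0.8]
gripper_width: 33.1
t 9.65 pos [576.3 211.9 275.7] w 33.1 F [-0.8 -0.2 -0.8] q [ 0.35  0.49 -0.13  0.95  0.    0.6 ]
rot [-0.003  0.001  0.002] shift [-0.1 -0.6 84.7]
```

View pics/w6.png

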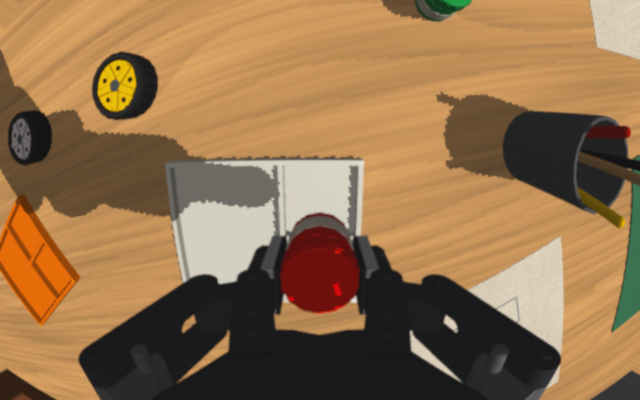

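The red jar is held over the near small compartment. Lower, release, rise.

```bash
python3 -m handwheel '0 0 0 0 0 20 0;0 0 0 0 0 45 0;0 0 0 0 0 65 0;0 0 0 0 0 76 0;0 0 0 0 0 81 0;0 0 0 0 0 84 0;0 0 0 0 0 85 0;0 0 0 0 0 86 0;0 0 0 0 0 86 0;0 0 0 0 0 86 50;0 0 0 0 0 86 60;0 0 0 0 0 86 60;0 0 0 0 0 86 60;0 0 0 0 0 86 60;0 0 0 0 0 75 60;0 0 0 0 0 50 60;0 0 0 0 0 20 60;0 0 0 0 0 -10 80;0 0 0 0 0 -24 100;0 0 0 0 0 -24 100'; python3 d.py 437.5 342 300 75.75; python3 - <<'E'
from h import *
cap('wrist','w7.png')
E
```

```text
time_s: 11.37
eef_pos: [576.8, 212.4, 305.0]
tcp_rot: [[0.243, 0.97, 0.004], [0.97, -0.243, 0.002], [0.003, 0.003, -1.0]]
ft_force: [-0.6, -0.6, 1.1]
gripper_width: 84.3
t 11.3667 pos [576.8 212.4 305. ] w 84.3 F [-0.6 -0.6  1.1] q [ 0.35  0.46 -0.09  1.01  0.    0.6 ]
rot [ 0.003 -0.003  0.003] shift [  91.8 -166.6    4.7]
```

View pics/w7.png

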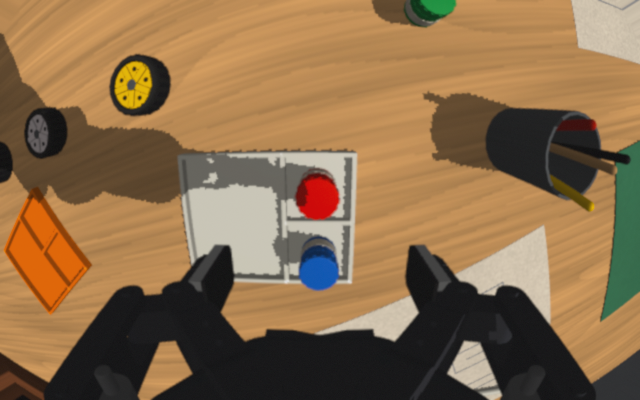

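Both jars stand in their own small compartments, red at (318,195) and blue at (319,265). Now the green jar.

```bash
python3 -m handwheel '0 0 0 9 -17 0 100;0 0 0 24 -44 0 100;0 0 0 43 -78 0 100;0 0 0 62 -112 0 100;0 0 0 80 -145 5 100;0 0 0 89 -161 20 100;0 0 0 92 -166 50 100;0 0 0 92 -166 85 100;0 0 0 92 -166 108 100;0 0 0 92 -166 116 100;0 0 0 92 -166 116 100;0 0 0 92 -166 116 100'; python3 d.py 437.5 342 188 75.75; python3 - <<'E'
from h import *
cap('wrist','w8.png')
E
```

```text
time_s: 12.42
eef_pos: [437.5, 341.7, 186.4]
tcp_rot: [[0.244, 0.97, -0.0], [0.97, -0.244, -0.0], [-0.0, -0.0, -1.0]]
ft_force: [0.4, 0.7, 0.2]
gripper_width: 85.6
t 12.4167 pos [437.5 341.7 186.4] w 85.6 F [0.4 0.7 0.2] q [ 0.66  0.49 -0.41  0.67  0.    0.91]
rot [-0.     0.     0.003] shift [ 0.3 -0.1 -1.6]
```

View pics/w8.png

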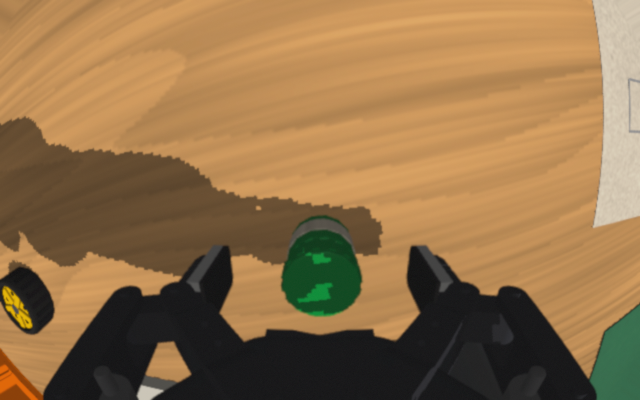

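The green jar is centred between the pads at (321,265). Close and lift.

```bash
python3 -m handwheel '0 0 0 0 0 0 0;0 0 0 0 0 0 0;0 0 0 0 0 0 0;0 0 0 0 0 0 0;0 0 0 0 0 0 0;0 0 0 0 0 0 0;0 0 0 0 0 0 0;0 0 0 0 0 0 0;0 0 0 0 0 0 0;0 0 0 0 0 -15 0;0 0 0 0 0 -40 0;0 0 0 0 0 -70 0;0 0 0 0 0 -90 0;0 0 0 0 0 -100 0;0 0 0 0 0 -100 0' 40; python3 d.py 526 -152.4 286 112.55
```

```text
time_s: 13.72
eef_pos: [438.7, 342.6, 289.7]
tcp_rot: [[0.244, 0.97, 0.005], [0.97, -0.244, 0.004], [0.006, 0.004, -1.0]]
ft_force: [0.1, 0.4, -1.2]
gripper_width: 33.0
t 13.7167 pos [438.7 342.6 289.7] w 33.0 F [ 0.1  0.4 -1.2] q [ 0.66  0.38 -0.27  0.91  0.    0.91]
rot [ 0.006 -0.004 -0.64 ] shift [-458.8  205.3    2. ]
```

```bash
python3 -m handwheel '0 0 -0.04 -15 7 0 0;0 0 -0.08 -40 18 0 0;0 0 -0.12 -70 31 0 0;0 0 -0.16 -105 47 0 0;0 0 -0.2 -140 63 0 0;0 0 -0.25 -175 78 0 0;0 0 -0.3 -210 94 0 0;0 0 -0.35 -245 110 0 0;0 0 -0.4 -280 125 0 0;0 0 -0.45 -315 141 0 0;0 0 -0.5 -350 157 0 0;0 0 -0.55 -385 172 0 0;0 0 -0.6 -415 186 0 0;0 0 -0.64 -440 197 0 0;0 0 -0.64 -454 203 0 0;0 0 -0.64 -459 205 0 0;0 0 -0.64 -459 205 0 0'; python3 d.py 526 -152.4 190 112.55; python3 - <<'E'
from h import *
cap('wrist','w9.png')
E
```

```text
time_s: 15.13
eef_pos: [525.1, -153.4, 286.3]
tcp_rot: [[-0.382, 0.924, 0.003], [0.924, 0.382, 0.005], [0.004, 0.005, -1.0]]
ft_force: [-0.3, 0.4, -0.1]
gripper_width: 33.0
t 15.1333 pos [ 525.1 -153.4  286.3] w 33.0 F [-0.3  0.4 -0.1] q [-0.29  0.37 -0.3   0.9   0.01 -0.68]
rot [ 0.005 -0.004 -0.002] shift [ 0.3  0.7 96.3]
```

View pics/w9.png

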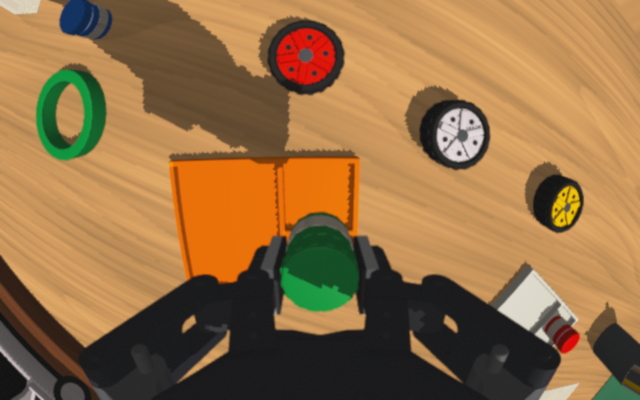

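The green jar is above the near small compartment of the orange tray, at about (320,195). Lower, release, rise.

```bash
python3 -m handwheel '0 0 0 0 0 20 0;0.005 -0.004 0 0 1 45 0;0.005 -0.004 0 0 1 70 0;0.005 -0.004 0 0 1 84 0;0.005 -0.004 0 0 1 91 0;0.005 -0.004 0 0 1 94 0;0.005 -0.004 0 0 1 95 0;0.005 -0.004 0 0 1 96 0;0.005 -0.004 0 0 1 96 0;0.005 -0.004 0 0 1 96 50;0.005 -0.004 0 0 1 96 60;0.005 -0.004 0 0 1 96 60;0.005 -0.004 0 0 1 96 60;0.005 -0.004 0 0 1 96 60;0.005 -0.004 0 0 1 85 60;0.005 -0.004 0 0 1 60 60;0.005 -0.004 0 0 1 30 60;0.005 -0.004 0 0 1 0 80;0.005 -0.004 0 0 1 -14 100;0.005 -0.004 0 0 1 -14 100'; python3 d.py 431.5 -70.5 300 -14.25; python3 - <<'E'
from h import *
cap('wrist','w10.png')
E
```

```text
time_s: 16.85
eef_pos: [527.5, -152.7, 304.6]
tcp_rot: [[-0.383, 0.924, 0.007], [0.924, 0.383, -0.002], [-0.005, 0.006, -1.0]]
ft_force: [0.3, 0.9, 0.2]
gripper_width: 84.2
t 16.85 pos [ 527.5 -152.7  304.6] w 84.2 F [0.3 0.9 0.2] q [-0.28  0.36 -0.27  0.94  0.   -0.67]
rot [ 0.008 -0.004  2.212] shift [112.7 -57.3   3.7]
```

View pics/w10.png

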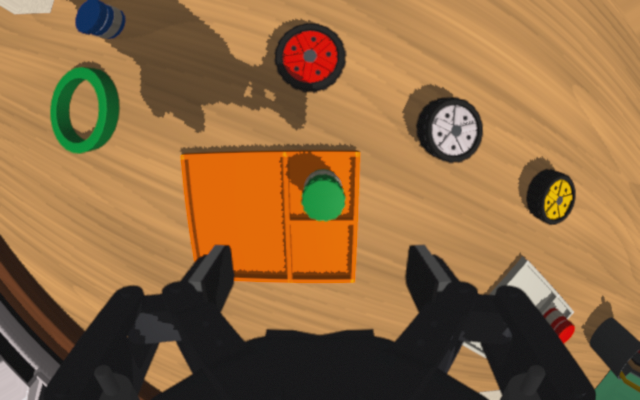

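The green jar stands in the orange small compartment at (323,195). Next the silver wheel, with the jaw turned along the white tray's x.

```bash
python3 -m handwheel '0 0 0.12 10 -5 0 100;0 0 0.24 25 -13 0 100;0 0 0.36 45 -23 0 100;0 0 0.48 65 -33 0 100;0 0 0.6 85 -43 0 100;0 0 0.72 100 -51 0 100;0 0 0.84 110 -56 0 100;0 0 0.96 113 -57 0 100;0 0 1.08 113 -57 0 100;0 0 1.2 113 -57 0 100;0 0 1.32 113 -57 0 100;0 0 1.44 113 -57 0 100;0 0 1.56 113 -57 0 100;0 0 1.68 113 -57 0 100;0 0 1.8 113 -57 0 100;0 0 1.92 113 -57 0 100;0 0 2.04 113 -57 0 100;0 0 2.16 113 -57 0 100;0 0 2.21 113 -57 0 100;0 0 2.21 113 -57 0 100'; python3 d.py 431.5 -70.5 180 -14.25; python3 - <<'E'
from h import *
cap('wrist','w11.png')
E
```

```text
time_s: 18.57
eef_pos: [430.1, -69.7, 300.5]
tcp_rot: [[0.97, -0.245, 0.001], [-0.245, -0.97, -0.001], [0.001, 0.0, -1.0]]
ft_force: [-0.2, 0.3, 0.0]
gripper_width: 85.4
t 18.5667 pos [430.1 -69.7 300.5] w 85.4 F [-0.2  0.3  0. ] q [-0.16  0.19 -0.53  0.85 -0.    1.66]
rot [ 0.    -0.001  0.001] shift [  1.4   0.3 120.5]
```

View pics/w11.png

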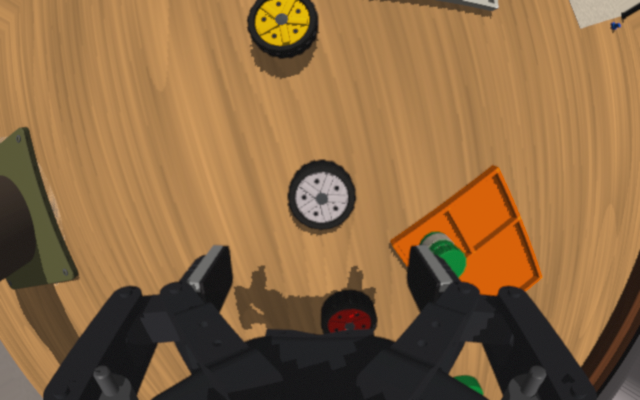

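The silver wheel lies centred in front at (321,197); the green jar and spare are clear of the fingers. Descend.

```bash
python3 -m handwheel '0 0 0 1 0 20 100;0 0 0 1 0 50 100;0 0 0 1 0 80 100;0 0 0 1 0 100 100;0 0 0 1 0 112 100;0 0 0 1 0 118 100;0 0 0 1 0 120 100;0 0 0 1 0 120 100;0 0 0 1 0 120 0;0 0 0 1 0 120 0;0 0 0 1 0 120 0;0 0 0 1 0 120 0;0 0 0 1 0 120 0;0 0 0 1 0 120 0;0 0 0 1 0 120 0' 40; python3 d.py 586 127.8 280 -14.25; python3 - <<'E'
from h import *
cap('wrist','w12.png')
E
```

```text
time_s: 19.87
eef_pos: [431.9, -70.2, 181.9]
tcp_rot: [[0.97, -0.243, 0.004], [-0.243, -0.97, -0.001], [0.004, 0.0, -1.0]]
ft_force: [-1.8, -0.6, 5.8]
gripper_width: 55.0
t 19.8667 pos [431.9 -70.2 181.9] w 55.0 F [-1.8 -0.6  5.8] q [-0.16  0.34 -0.7   0.52 -0.    1.66]
rot [ 0.    -0.004  0.004] shift [ 101.8 -229.5  -97.8]
```

View pics/w12.png

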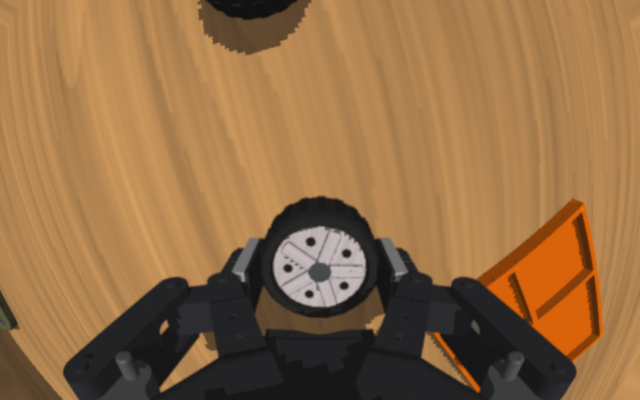

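The silver wheel is gripped flat at (320,265), 55 mm wide. Lift and carry.

```bash
python3 -m handwheel '0 0 0 0 0 -15 0;0 0 0 0 0 -40 0;0 0 0 0 0 -65 0;0 0 0 3 -8 -85 0;0 0 0 12 -27 -95 0;0 0 0 26 -58 -98 0;0 0 0 40 -90 -98 0;0 0 0 54 -122 -98 0;0 0 0 68 -154 -98 0;0 0 0 82 -186 -98 0;0 0 0 94 -212 -98 0;0 0 0 100 -226 -98 0;0 0 0 102 -229 -98 0;0 0 0 102 -229 -98 0;0 0 0 102 -229 -98 0'; python3 d.py 586 127.8 185 -14.25; python3 - <<'E'
from h import *
cap('wrist','w13.png')
E
```

```text
time_s: 21.17
eef_pos: [585.4, 126.8, 280.2]
tcp_rot: [[0.97, -0.243, 0.003], [-0.243, -0.97, -0.002], [0.003, 0.001, -1.0]]
ft_force: [-0.2, -0.4, -1.3]
gripper_width: 54.5
t 21.1667 pos [585.4 126.8 280.2] w 54.5 F [-0.2 -0.4 -1.3] q [ 0.21  0.46 -0.17  0.94 -0.    2.03]
rot [ 0.001 -0.003  0.003] shift [ 0.1 -1.2 95.2]
```

View pics/w13.png

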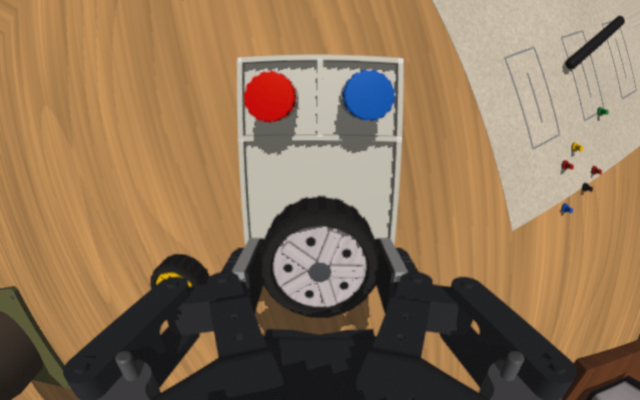

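The silver wheel is held level over the white large compartment, with both jars upright at (270,95) and (368,95). Lower and release, opening only part way.

```bash
python3 -m handwheel '0 0 0 0 -1 20 0;0 0 0 0 -1 45 0;0 0 0 0 -1 68 0;0 0 0 0 -1 83 0;0 0 0 0 -1 90 0;0 0 0 0 -1 93 0;0 0 0 0 -1 95 0;0 0 0 0 -1 96 0;0 0 0 0 -1 96 0;0 0 0 0 -1 96 75;0 0 0 0 -1 96 80;0 0 0 0 -1 96 80;0 0 0 0 -1 96 80;0 0 0 0 -1 85 80;0 0 0 0 -1 60 80;0 0 0 0 -1 30 80;0 0 0 0 -1 0 100;0 0 0 0 -1 -20 100;0 0 0 0 -1 -20 100'; python3 d.py 436 75 300 22.55; python3 - <<'E'
from h import *
cap('wrist','w14.png')
E
```

```text
time_s: 22.8
eef_pos: [587.3, 127.9, 306.4]
tcp_rot: [[0.97, -0.243, 0.012], [-0.243, -0.97, 0.0], [0.012, -0.003, -1.0]]
ft_force: [0.3, 0.6, 1.1]
gripper_width: 85.0
t 22.8 pos [587.3 127.9 306.4] w 85.0 F [0.3 0.6 1.1] q [ 0.22  0.44 -0.13  0.99 -0.    2.03]
rot [ 0.    -0.012 -0.639] shift [-133.9   88.2    4.6]
```

View pics/w14.png

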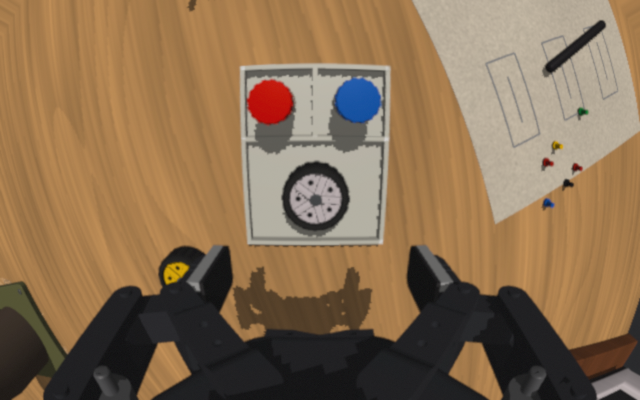

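The silver wheel lies flat and centred in the white large compartment at (316,197). Now the yellow wheel.

```bash
python3 -m handwheel '0 0 -0.07 -8 5 0 100;0 -0.01 -0.15 -24 16 0 100;0 -0.01 -0.25 -46 30 0 100;0 -0.01 -0.35 -70 46 0 100;0 -0.01 -0.45 -95 62 0 100;0 -0.01 -0.55 -117 77 0 100;0 -0.01 -0.64 -129 85 0 100;0 -0.01 -0.64 -134 88 3 100;0 -0.01 -0.64 -134 88 20 100;0 -0.01 -0.64 -134 88 40 100;0 -0.01 -0.64 -134 88 45 100;0 -0.01 -0.64 -134 88 45 100'; python3 d.py 436 75 180 22.55; python3 - <<'E'
from h import *
cap('wrist','w15.png')
E
```

```text
time_s: 23.85
eef_pos: [435.0, 75.0, 256.0]
tcp_rot: [[0.924, 0.383, -0.005], [0.383, -0.924, -0.002], [-0.005, -0.0, -1.0]]
ft_force: [1.2, -0.6, 0.5]
gripper_width: 85.5
t 23.85 pos [435.  75. 256.] w 85.5 F [ 1.2 -0.6  0.5] q [ 0.17  0.25 -0.59  0.74 -0.    1.35]
rot [-0.     0.005 -0.001] shift [ 1.3  0.4 76. ]
```

View pics/w15.png

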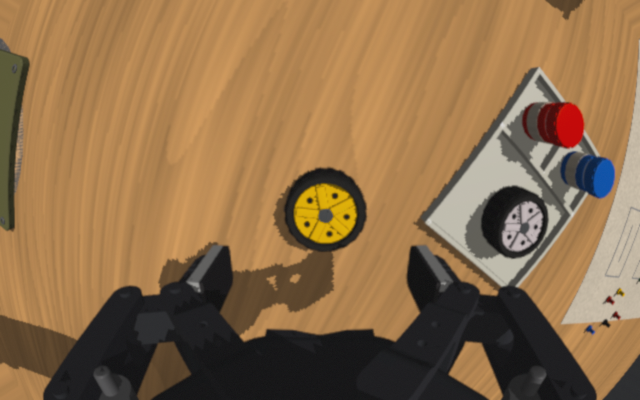

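The yellow wheel is between the fingers at (326,210), about 3 mm right of centre. Descend and grip.

```bash
python3 -m handwheel '0 0.005 0 1 0 20 100;0 0.005 0 2 0 45 100;0 0.005 0 2 0 63 100;0 0.005 0 2 0 72 100;0 0.005 0 2 0 75 100;0 0.005 0 2 0 76 100;0 0.005 0 2 0 76 100;0 0.005 0 2 0 76 0;0 0.005 0 2 0 76 0;0 0.005 0 2 0 76 0;0 0.005 0 2 0 76 0;0 0.005 0 2 0 76 0;0 0.005 0 2 0 76 0;0 0.005 0 2 0 76 0' 40; python3 d.py 584.9 -213.4 280 22.55; python3 - <<'E'
from h import *
cap('wrist','w16.png')
E
```

```text
time_s: 25.07
eef_pos: [437.8, 75.9, 182.1]
tcp_rot: [[0.924, 0.383, 0.004], [0.383, -0.924, 0.001], [0.004, 0.001, -1.0]]
ft_force: [-0.7, -0.0, 6.4]
gripper_width: 54.8
t 25.0667 pos [437.8  75.9 182.1] w 54.8 F [-0.7 -0.   6.4] q [ 0.17  0.35 -0.69  0.53  0.    1.35]
rot [ 0.001 -0.004 -0.001] shift [ 25.5 323.6 -97.7]
```

View pics/w16.png

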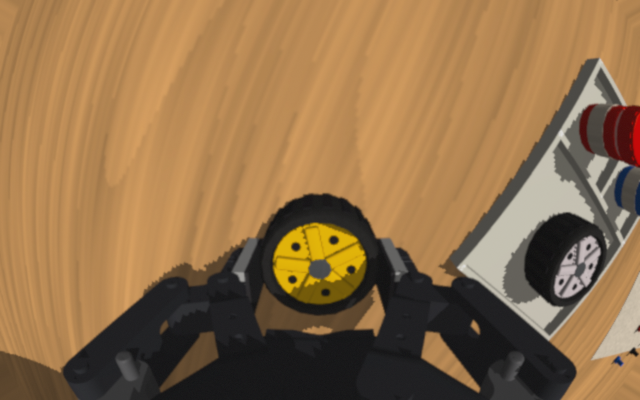

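The yellow wheel is gripped flat at (320,263). Lift and carry to the orange tray.

```bash
python3 -m handwheel '0 0 0 0 0 -15 0;0 0 0 0 0 -40 0;0 0 0 0 0 -70 0;0 0 0 1 8 -90 0;0 0 0 2 28 -98 0;0 0 0 5 60 -98 0;0 0 0 8 95 -98 0;0 0 0 10 130 -98 0;0 0 0 13 165 -98 0;0 0 0 16 200 -98 0;0 0 0 19 235 -98 0;0 0 0 21 270 -98 0;0 0 0 24 300 -98 0;0 0 0 25 317 -98 0;0 0 0 25 323 -98 0;0 0 0 25 323 -98 0;0 0 0 25 323 -98 0'; python3 d.py 584.9 -213.4 185 22.55; python3 - <<'E'
from h import *
cap('wrist','w17.png')
E
```

```text
time_s: 26.53
eef_pos: [583.5, -212.4, 280.1]
tcp_rot: [[0.924, 0.383, 0.003], [0.383, -0.924, 0.002], [0.003, -0.001, -1.0]]
ft_force: [0.6, 0.9, 0.7]
gripper_width: 54.7
t 26.5333 pos [ 583.5 -212.4  280.1] w 54.7 F [0.6 0.9 0.7] q [-0.35  0.49 -0.11  0.96  0.    0.83]
rot [-0.001 -0.003 -0.001] shift [ 0.6  1.5 95.1]
```

View pics/w17.png

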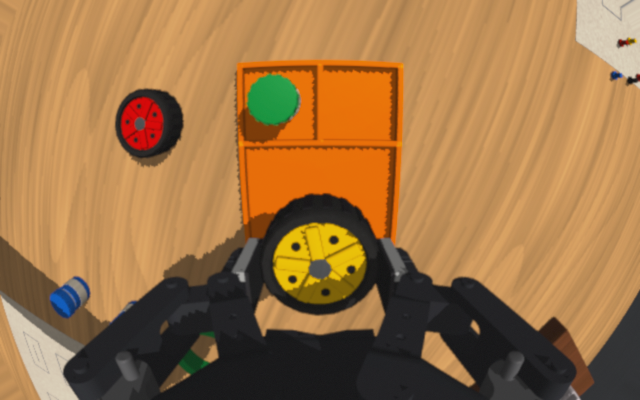

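The yellow wheel is over the orange large compartment, with the green jar upright at (272,100) and the tape well clear. Lower and release.

```bash
python3 -m handwheel '0 0 0 0 1 20 0;0 0 0 0 1 45 0;0 0 0 0 1 68 0;0 0 0 0 1 83 0;0 0 0 0 1 90 0;0 0 0 0 1 93 0;0 0 0 0 1 95 0;0 0 0 0 1 96 0;0 0 0 0 1 96 0;0 0 0 0 1 96 75;0 0 0 0 1 96 80;0 0 0 0 1 96 80;0 0 0 0 1 96 80;0 0 0 0 1 85 80;0 0 0 0 1 60 80;0 0 0 0 1 30 80;0 0 0 0 1 0 100;0 0 0 0 1 -20 100;0 0 0 0 1 -20 100'; python3 - <<'E'
from h import *
cap('wrist','w18.png')
E
```

```text
time_s: 28.17
eef_pos: [585.5, -213.6, 306.6]
tcp_rot: [[0.923, 0.384, 0.012], [0.384, -0.923, -0.001], [0.011, 0.006, -1.0]]
ft_force: [1.0, 0.4, 0.5]
gripper_width: 85.6
```

View pics/w18.png

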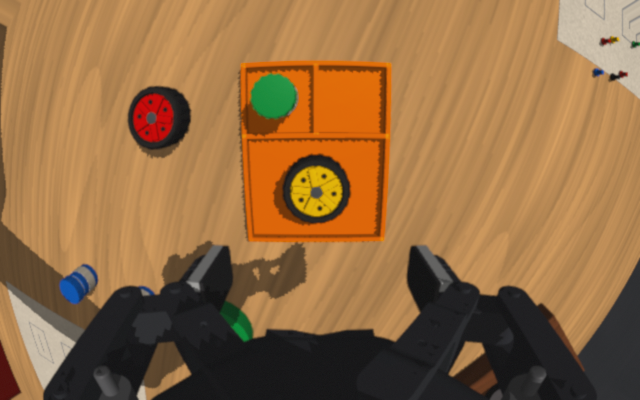

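The yellow wheel is flat in the orange large compartment at (316,190). I'll back off for a final top check.

```bash
python3 -m handwheel '0 0 0 0 0 -25 100;0 0 0 -20 -8 -50 100;0 0 0 -50 -20 -70 100;0 0 0 -85 -34 -80 100;0 0 0 -120 -48 -80 100;0 0 0 -155 -62 -80 100;0 0 0 -190 -76 -80 100;0 0 0 -215 -86 -80 100;0 0 0 -230 -92 -80 100;0 0 0 -235 -94 -80 100;0 0 0 -235 -94 -80 100'; python3 - <<'E'
from h import *
c=cap('top','top1.png');cap('side','side1.png')
im=c['image'];hsv=cv2.cvtColor(im,cv2.COLOR_RGB2HSV)
r=cv2.inRange(hsv,np.array((172,100,60)),np.array((180,255,255)));hsv[r>0,0]=0
W=((593.6,157.8),-.2487);O=((573,-184.8),.3936)
def cen(n,lo,hi,z,T,box):
    m=np.zeros(im.shape[:2],np.uint8);m[box[1]:box[3],box[0]:box[2]]=1
    k=cv2.inRange(hsv,np.array(lo),np.array(hi))*m
    N,l,st,ce=cv2.connectedComponentsWithStats(k);i=1+np.argmax(st[1:,4])
    p=px2w(c,*ce[i],z);d=dep(c,*np.round(ce[i]).astype(int));a=T[1]
    q=np.array([[np.cos(a),np.sin(a)],[-np.sin(a),np.cos(a)]])@(p[:2]-T[0])
    print(n,ce[i].round(),st[i,4],'tray xy',q.round(1),'top z',round(d[2],1))
wb=(205,130,300,208);ob=(335,138,430,216)
cen('blue',(105,120,60),(130,255,255),47,W,wb)
cen('red',(0,150,60),(8,255,255),47,W,wb)
cen('green',(40,90,40),(85,255,255),47,O,ob)
cen('silver tyre',(0,0,0),(180,255,50),25,W,(240,145,290,200))
cen('yellow',(20,120,80),(35,255,255),33,O,ob)
cv2.imwrite('pics/fin.png',cv2.resize(im[120:280,120:500,::-1],None,fx=2.1,fy=2.1,interpolation=cv2.INTER_CUBIC))
E
```

```text
time_s: 29.13
eef_pos: [329.8, -216.4, 381.5]
tcp_rot: [[0.924, 0.382, 0.008], [0.382, -0.924, 0.0], [0.008, 0.003, -1.0]]
ft_force: [-0.2, 0.4, 0.3]
gripper_width: 85.3
blue [233. 150.] 135 tray xy [31.7 48.6] top z 44.7
red [227. 175.] 133 tray xy [-33.8  47. ] top z 47.5
green [370. 194.] 138 tray xy [-31.6  50. ] top z 45.2
silver tyre [263. 173.] 122 tray xy [ -3.6 -37.6] top z 31.3
yellow [392. 172.] 223 tray xy [  0.1 -27.3] top z 33.2
```

View pics/fin.png

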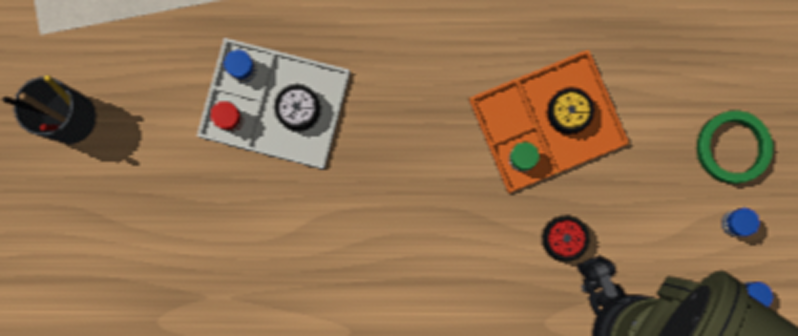

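View pics/side1.png

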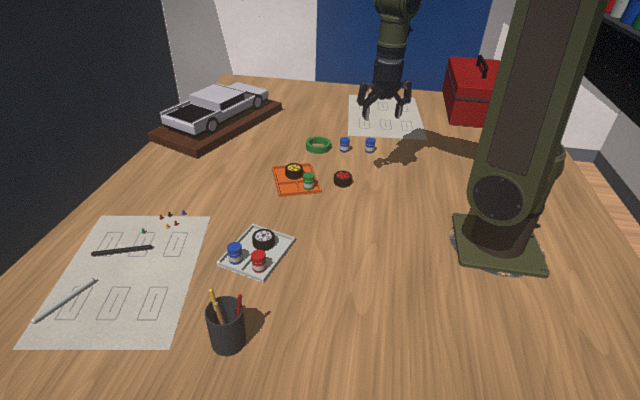

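The top and side views agree. In the enlarged crop, blue (238,65), red (225,115) and silver (297,107) are in the white tray. Yellow (571,110) and green (525,155) are in the orange tray, all upright. Handing in.

```bash
python3 -c "
from cell import manip
print(manip.job_done())"
```

```text
the job is handed in; nothing more can be done
None
```

Both kits are made up and the job was handed in at about 29 s of the 128 s allowed; the hand-in reports no verdict. The white tray has the silver wheel, the red jar and the blue jar. The orange tray has the yellow wheel and the green jar, with its other small compartment empty. Of the three blue jars I took the one farthest to the robot's left.

- **Positions:** the last top view put the jars within about 3 mm and the wheels within about 8 mm of their compartment centres, all inside the limits. The silver wheel's figure (x −3.6, y −37.6 mm) is the roughest, because it came from its tyre outline, which includes some shadow.
- **Heights:** depth readings gave jar tops at 45–47 mm (49 expected) and wheel tops at 31–33 mm (33 expected). That agrees to within the depth noise seen earlier.
- **Left alone:** the spare wheel, pencil cup and tape roll look unmoved in the top and side views, though I compared them only by eye. No check failed.

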